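# Present a parts tin to the code scanner

## Robot

A 7-joint arm with a two-finger parallel gripper is mounted at the origin on a cart in front of the work surface, level with it; the furniture and walls round the work are solid. World frame = base frame: x ahead of the robot, y to its left, z up, the work surface at z = 0. Lengths are in m, angles in rad, forces in N, time in s.
With the tool pointing down it reaches from about 0.4 to 0.75 m from the base axis. Payload 19.5 kg.
Tool frame: the origin (TCP) lies on the mounting face of the last link; the fingertips stand 173 mm ahead of it and the grasp point (between the pads) lies 155 mm ahead of it; z points along the fingers, y is the line along which they close (so a half turn about z gives the same grasp; the last joint's range is limited). The gripper opens to 85 mm and grips with 20 to 120 N. Pads are 22 mm wide; open, the fingers measure 114 mm over their backs; the gripper's body (76 mm by 85 mm) begins 54 mm behind the grasp point. The pads swing forward as they close: fully open they stand 13 mm farther back than shut.
Start: joints at [-1.355, 0.707, -0.028, 1.485, 0.022, 0.951, -0.075], TCP at [0.147, 0.556, 0.405] pointing down, gripper open.
Joint ranges: [-2.71, 2.71], [-0.32, 2.16], [-1.57, 1.52], [0, 2.45], [-1.46, 4.6], [0, 2.02], [-2.83, 2.83]. Speed limits (rad/s): [1.89, 1.89, 2.57, 2.57, 3.01, 3.01, 3.01].

## Interface

Orientations are given as a 3x3 rotation matrix whose columns are the frame's x, y, z axes.
In Python, from cell import env gives the robot as it stands.
- The arm moves only by the tool servo_tool, never from a script. Its argument "targets" is a list of rows, each an object of numbers: "x", "y", "z": the shift along the tool's x, y, z normalised to -1 to 1, where 1 is 2.5 cm; "rx", "ry", "rz": the turn, a rotation vector about the tool's x, y, z normalised to -1 to 1, where 1 is 5 degrees; "hand": the opening, from -1 (shut) to 1 (fully open), so that 0 is half open. In form: [{"x": .., "y": .., "z": .., "rx": .., "ry": .., "rz": .., "hand": ..}, ...]. A call has exactly 10 rows; each row shifts and turns the commanded pose from where the row before left it, along the tool's axes as they then stand; what a row does not reach is not made up. A row lasts 1/12 s, in which the tool goes at most 41.7 mm and 7.16 degrees, less where a joint would pass 70% of its speed; a pose out of reach is approached as far as the arm can. A call with a number of a shift or a turn outside -1 to 1 is refused whole. A call with a gripper value outside its range is refused whole. The fingers move at their own pace and stop on an object; the grip force is fixed at half the most. Time passes only in rows, so rows that do not move let the fingers close, or fill a call up. It gives the time, the measured TCP pose, the force, the opening and the grip force at its end, in the units of the state.
- env.observe(): the state, without advancing time (a new reading comes with each control period).
- env.camera(name): name is "scene" or "side" or "wrist"; returns the picture (480x640x3 uint8, red, green, blue); there is no depth.
- env.camera_model(name): a dict with "fx", "fy", "cx", "cy" (pixels), "R" (3x3) and "t" (3): a world point X has camera coordinates R X + t. Camera axes: x right, y down, z forward; pixel columns grow to the right and rows downward; lengths in m; the calibration is good to about 2 mm. A picture is of the moment at which its call begins: read the wrist's pose just before it. camera_model takes no time and is no camera call; for the wrist camera it gives the pose at the moment of the call.
- env.finish_job(): hands the job in; it is judged then, once.
The state is a dict: "time_s": time; "joint_positions": joint angles; "joint_velocities": joint speeds; "joint_efforts": joint torques, N m; "tool_pos": TCP position; "tcp_rot": TCP orientation; "wrist_force": force on the tool from outside, world axes, zero at the start; "ft_torque": the same for the moment, N m; "finger_gap": opening from 0.0 (shut) to 1.0 (fully open); "grip_force": force on a finger pad.
Only numpy, scipy, OpenCV 4.12 (cv2) and the standard library are available. Lean on these libraries where they do the work, as an engineer would, in place of code of your own. Each camera call takes 0.05 s, during which the arm holds its last target. There are 200 camera calls.

## Task

Get the parts tin ready to be scanned: slide the scanner's yellow shutter one click by its black knob, so that the open hole (not the red filter) is over the port, and turn the tin in its nest, pushing it round by one of its ears, until its bar-code patch faces squarely into the port. Leave the tin sitting flat in its nest and do not disturb the things round about.

Things in the scene. Friction and masses are not known exactly. Their poses are not given: they have to be found in the camera images.
- scanner: Fixed station: aluminium base plate 8 mm thick (x -64..146, y -82..82 mm), a black nest ring (inner radius 45.6, outer 51, top 20 mm above table) and at its +x end a grey scanner block, top 82 mm above table. Origin: on the table under the nest centre. x points from the nest straight to the port, y along the shutter's travel, z up.
- port (a point): Centre of the round port (28 mm) in the scanner block's face, 104 mm from the nest axis along the station's x, 41 mm above the table. Same axes as the station.
- shutter (a joint): Travel (m) of the yellow shutter plate across the port along the station's +y, 0 to 0.060. Three clicked stops: 0 = solid part over the port (start), 0.030 = open hole (wanted), 0.060 = red filter. A detent needs 5 to 7 N to leave a stop; past half-way (0.015) it pulls the plate on into the next stop, where it rests within about 1.5 mm.
- knob (a point): Centre of the shutter's black knob, 14 x 14 mm, 28 mm tall, standing up from the plate, 85 to 113 mm above the table, 97.5 mm along the station's x, just in front of the scanner block's face. Moves with the shutter: station y = -30 mm with the shutter at 0, y = 0 when open. Same axes as the station.
- tin: Loose blue tin, steel lid, 88 mm wide, 56 high, about 0.45 kg, turns in the nest ring with 1.5 mm play; stands 8 mm above table. Origin: centre of underside. +x points to its bar-code patch (as does an orange lid stripe), z up. Two steel ears at own +y and -y: 9 mm thick (11 at the round end), from 44 to 75.5 mm off the tin's axis, 21 to 41 mm above its underside.
- mark (a point): Middle of the black and white bar-code patch (25 mm wide, 28 mm high) on the tin's side, 44 mm from its axis, 28 mm above its underside. Same axes as the tin.
- transformer: Bystander: small black and yellow transformer, 37 x 41 x 30 mm, on the table beside the station. Origin under its centre.
- green_board: Bystander: green electronics module, 50 x 68 x 8 mm, on the table beside the station. Origin under its centre.
- mug: Bystander: spotted white mug, 92 x 127 x 93 mm, on the left of the table. Origin under its centre.

How it is judged:
At the end, for the whole second after the job is handed in: The shutter rests at its middle stop (0.030 m, within 4 mm); the middle of the tin's bar-code patch faces the port, within 7 mm (about 9 degrees) to either side; the tin stands flat in its nest (tilt under 0.05 rad, within 4 mm of the nest centre, underside under 11 mm above the table) and at rest (value of joint shutter between 0.026 and 0.034 m and y of mark in the frame of scanner between -0.007 and 0.007 m and x of mark in the frame of scanner above 0.035 m and angle between tin's own z axis and vertical below 0.05 rad and horizontal distance between tin and scanner below 0.004 m and z of tin in the frame of scanner below 0.011 m and linear speed of tin below 0.01 m/s and angular speed of tin below 0.05 rad/s); the robot touches nothing.
It fails at once if the tin is tipped by more than 0.3 rad (angle between tin's own z axis and vertical above 0.3 rad).
It fails at once if a bystander (transformer, green board, mug) is moved by more than 3 cm (distance of any of transformer, green_board, mug from where it was at the start of the episode above 0.03 m).
It also fails if it takes over 48 s, if anything falls off the work surface, if the arm or the gripper's body presses on something with over 40 N, if the wrist force passes 120 N, or if a joint passes its speed limit or range.

## Working session

There is one attempt and no reset: what is moved stays moved. The work goes in short steps, Python scripts to look and compute and a tool call to move; the robot and the scene stay as the last step left them, time stands still between calls to the robot, and variables do not carry over. Pictures are saved under pics/ and viewed, at most 10 in all, crops included, and the job is handed in when it is done.

Besides the shell and the picture viewer there is one more tool, called after "Call:" as name(argument=value, ...) on one line, values as JSON. servo_tool: Moves the arm, as the interface text tells. Its arguments: {"type":"object","properties":{"targets":{"type":"array"}},"required":["targets"]}

```bash
mkdir -p pics
python3 - <<'E'
from cell import env
import cv2,numpy as np
for n in("scene","side"):
    m=env.camera_model(n);print(n,{k:np.round(v,4).tolist() for k,v in m.items()})
    cv2.imwrite(f"pics/{n}0.png",env.camera(n)[:,:,::-1])
s=env.observe();print(s['time_s'],s['tool_pos'],s['tcp_rot'],s['finger_gap'])
E
```

```text
scene {'fx': 478.9588, 'fy': 478.9588, 'cx': 322.4099, 'cy': 233.8473, 'R': [[0.7988, -0.6014, -0.0126], [-0.2621, -0.3291, -0.9072], [0.5415, 0.728, -0.4205]], 't': [-0.3955, 0.2486, 0.5673]}
side {'fx': 491.1544, 'fy': 491.1544, 'cx': 317.3253, 'cy': 235.3416, 'R': [[0.8897, -0.4562, 0.0155], [-0.1545, -0.3329, -0.9302], [0.4295, 0.8253, -0.3667]], 't': [-0.4448, 0.2273, 0.8401]}
0.1 [0.14657973 0.55595111 0.40430212] [[-9.66963632e-01  2.54914302e-01 -1.82196254e-04]
 [ 2.54914363e-01  9.66963243e-01 -8.68294548e-04]
 [-4.51636184e-05 -8.86053692e-04 -9.99999606e-01]] 1.0002054141278929
```

View pics/scene0.png

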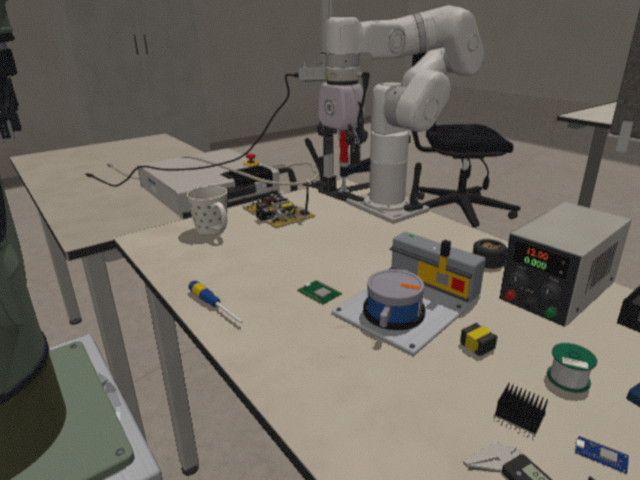

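View pics/side0.png

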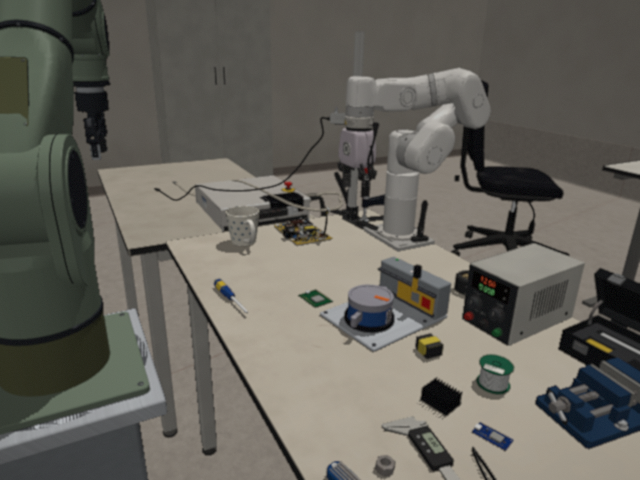

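Both views show the station: knob near (446,247) in scene and (417,270) in side; lid near (396,284) and (370,300). I'll zoom in on both for the corners.

Run:
```python
import cv2,numpy as np
a=cv2.imread("pics/scene0.png")[225:355,325:495];b=cv2.imread("pics/side0.png")[250:355,315:455]
a=cv2.resize(a,None,fx=4.5,fy=4.5,interpolation=cv2.INTER_CUBIC)
b=cv2.resize(b,None,fx=5,fy=5,interpolation=cv2.INTER_CUBIC)
cv2.imwrite("pics/a.png",a);cv2.imwrite("pics/b.png",b);print(a.shape,b.shape)
```

```text
(585, 765, 3) (525, 700, 3)
```

View pics/a.png

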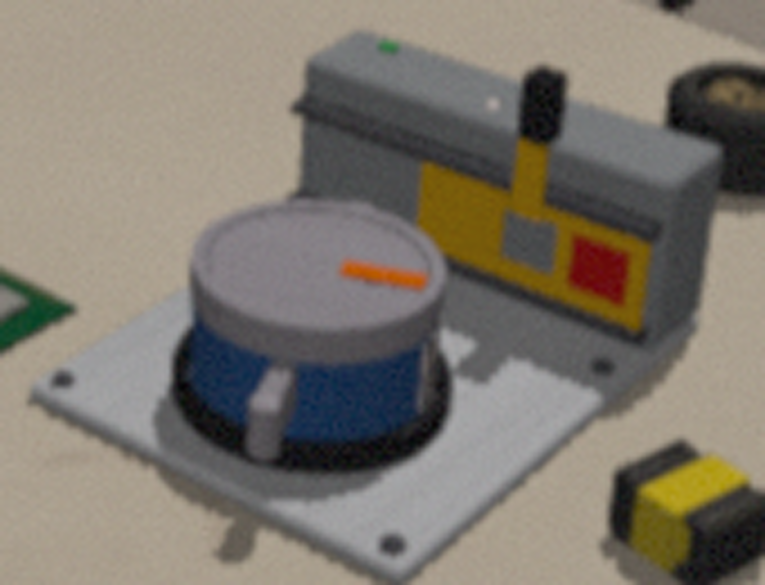

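View pics/b.png

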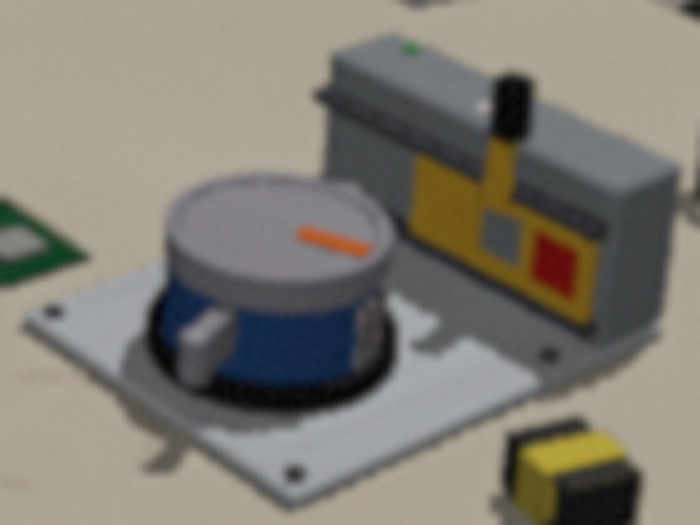

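The crops show the plate corners, knob top, lid ellipse, orange stripe and the near ear clearly, so I'll fit poses with those.

```bash
cat > h.py <<'E'
import numpy as np
from scipy.optimize import least_squares
def proj(m,X): 
    c=np.asarray(X)@np.array(m['R']).T+m['t']; return np.c_[m['fx']*c[:,0]/c[:,2]+m['cx'],m['fy']*c[:,1]/c[:,2]+m['cy']]
def onplane(m,uv,z):
    R=np.array(m['R']);d=R.T@[(uv[0]-m['cx'])/m['fx'],(uv[1]-m['cy'])/m['fy'],1];o=-R.T@m['t'];return o+d*(z-o[2])/d[2]
def st(p,X):
    c,s=np.cos(p[2]),np.sin(p[2]);X=np.asarray(X,float);return np.c_[p[0]+c*X[:,0]-s*X[:,1],p[1]+s*X[:,0]+c*X[:,1],X[:,2]]
E
python3 - <<'E'
from h import *
from cell import env
P=np.array([[-64,82,8],[-64,-82,8],[97.5,-30,113],[0,0,64],[146,-82,8]])/1000
S=np.array([[35,390],[400,572],[544,75],[319,270],[690,330]])/4.5+[325,225]
D=np.array([[25,320],[290,503],[513,81],[280,243],[660,332]])/5+[315,250]
a,b=env.camera_model("scene"),env.camera_model("side")
f=lambda p:np.r_[proj(a,st(p,P))-S,proj(b,st(p,P))-D].ravel()
r=min((least_squares(f,[.6,-.1,y],loss='soft_l1') for y in (0,1,2,3,-1,-2)),key=lambda r:r.cost)
print(r.x,np.degrees(r.x[2]));print(np.round(f(r.x).reshape(-1,2),1))
w=lambda m,uv,z,k,o:onplane(m,np.array(uv)/k+o,z)
for m,k,o,q in((a,4.5,[325,225],[(342,268),(428,280),(268,398),(319,270)]),(b,5,[315,250],[(300,235),(372,250),(205,345),(280,243)])):
    L=[w(m,u,z,k,o) for u,z in zip(q,(.064,.064,.045,.064))]
    d=L[1]-L[0];print("stripe yaw",np.degrees(np.arctan2(d[1],d[0])),"c-based",np.degrees(np.arctan2(*(L[1]-L[3])[1::-1])))
    e=L[2]-np.r_[r.x[:2],0];print("ear",np.degrees(np.arctan2(e[1],e[0])),np.hypot(e[0],e[1]))
print(st(r.x,[[.0975,-.03,.1]]))
for m,n,k,o,q in((a,'tr',4.5,[325,225],(690,500)),): print(n,w(m,q,.015,k,o))
E
```

```text
[ 0.55805351 -0.11089491  0.1754552 ] 10.05284259375738
[[-2.4 -0. ]
 [ 0.7  2.6]
 [ 0.6  0.7]
 [-0.5 -0.3]
 [ 3.4 -2. ]
 [-1.7 -1.1]
 [ 0.2  0.1]
 [-0.1 -0.1]
 [-1.1 -2.9]
 [ 1.1 -0.9]]
stripe yaw -53.859160841690574 c-based -48.4728578303488
ear -150.50850674993282 0.0566062300441696
stripe yaw -50.022707073425195 c-based -34.5587359089128
ear -145.5648975950484 0.06450235271769206
[[ 0.6592933  -0.12341507  0.1       ]]
tr [ 0.60948242 -0.23724412  0.015     ]
```

Call:
servo_tool(targets=[{"x":-0.8,"y":-0.72,"z":0,"rx":0,"ry":0,"rz":0,"hand":1},{"x":-0.8,"y":-0.72,"z":0,"rx":0,"ry":0,"rz":0,"hand":1},{"x":-0.8,"y":-0.72,"z":0,"rx":0,"ry":0,"rz":0,"hand":1},{"x":-0.8,"y":-0.72,"z":0,"rx":0,"ry":0,"rz":0,"hand":1},{"x":-0.8,"y":-0.72,"z":0,"rx":0,"ry":0,"rz":0,"hand":1},{"x":-0.8,"y":-0.72,"z":0,"rx":0,"ry":0,"rz":0,"hand":1},{"x":-0.8,"y":-0.72,"z":0,"rx":0,"ry":0,"rz":0,"hand":1},{"x":-0.8,"y":-0.72,"z":0,"rx":0,"ry":0,"rz":0,"hand":1},{"x":-0.8,"y":-0.72,"z":0,"rx":0,"ry":0,"rz":0,"hand":1},{"x":-0.8,"y":-0.72,"z":0,"rx":0,"ry":0,"rz":0,"hand":1}])

```text
time_s: 0.93
tool_pos: [0.2946, 0.3298, 0.4046]
tcp_rot: [[-0.967, 0.255, -0.0], [0.255, 0.967, -0.0], [0.0, -0.0, -1.0]]
wrist_force: [0.7, 1.2, 0.3]
finger_gap: 0.999
grip_force: 0.0
```

Call:
servo_tool(targets=[{"x":-0.8,"y":-0.72,"z":0,"rx":0,"ry":0,"rz":0,"hand":1},{"x":-0.8,"y":-0.72,"z":0,"rx":0,"ry":0,"rz":0,"hand":1},{"x":-0.8,"y":-0.72,"z":0,"rx":0,"ry":0,"rz":0,"hand":1},{"x":-0.8,"y":-0.72,"z":0,"rx":0,"ry":0,"rz":0,"hand":1},{"x":-0.8,"y":-0.72,"z":0,"rx":0,"ry":0,"rz":0,"hand":1},{"x":-0.8,"y":-0.72,"z":0,"rx":0,"ry":0,"rz":0,"hand":1},{"x":-0.8,"y":-0.72,"z":0,"rx":0,"ry":0,"rz":0,"hand":1},{"x":-0.8,"y":-0.72,"z":0,"rx":0,"ry":0,"rz":0,"hand":1},{"x":-0.8,"y":-0.72,"z":0,"rx":0,"ry":0,"rz":0,"hand":1},{"x":-0.8,"y":-0.72,"z":0,"rx":0,"ry":0,"rz":0,"hand":1}])

```text
time_s: 1.77
tool_pos: [0.4421, 0.1046, 0.4046]
tcp_rot: [[-0.967, 0.255, -0.0], [0.255, 0.967, -0.0], [0.0, -0.0, -1.0]]
wrist_force: [-0.7, 0.4, 0.0]
finger_gap: 0.998
grip_force: 0.0
```

Call:
servo_tool(targets=[{"x":-0.8,"y":-0.72,"z":0,"rx":0,"ry":0,"rz":0,"hand":1},{"x":-0.8,"y":-0.72,"z":0,"rx":0,"ry":0,"rz":0,"hand":1},{"x":-0.8,"y":-0.72,"z":0,"rx":0,"ry":0,"rz":0,"hand":1},{"x":-0.8,"y":-0.72,"z":0,"rx":0,"ry":0,"rz":0,"hand":1},{"x":-0.8,"y":-0.72,"z":0,"rx":0,"ry":0,"rz":0,"hand":1},{"x":-0.8,"y":-0.72,"z":0,"rx":0,"ry":0,"rz":0,"hand":1},{"x":-0.8,"y":-0.72,"z":0,"rx":0,"ry":0,"rz":0,"hand":1},{"x":-0.8,"y":-0.72,"z":0,"rx":0,"ry":0,"rz":0,"hand":1},{"x":-0.8,"y":-0.72,"z":0,"rx":0,"ry":0,"rz":0,"hand":1},{"x":-0.8,"y":-0.72,"z":0,"rx":0,"ry":0,"rz":0,"hand":1}])

```text
time_s: 2.6
tool_pos: [0.5896, -0.1205, 0.4045]
tcp_rot: [[-0.967, 0.255, -0.0], [0.255, 0.967, -0.0], [0.0, -0.0, -1.0]]
wrist_force: [0.5, 0.9, 0.2]
finger_gap: 0.999
grip_force: 0.0
```

Call:
servo_tool(targets=[{"x":0,"y":0,"z":0,"rx":0,"ry":0,"rz":-1,"hand":0.2},{"x":0,"y":0,"z":0,"rx":0,"ry":0,"rz":-1,"hand":0.2},{"x":0,"y":0,"z":0,"rx":0,"ry":0,"rz":-1,"hand":0.2},{"x":0,"y":0,"z":0,"rx":0,"ry":0,"rz":-1,"hand":0.2},{"x":0,"y":0,"z":0,"rx":0,"ry":0,"rz":-1,"hand":0.2},{"x":0,"y":0,"z":0,"rx":0,"ry":0,"rz":0,"hand":0.2},{"x":0,"y":0,"z":0,"rx":0,"ry":0,"rz":0,"hand":0.2},{"x":0,"y":0,"z":0,"rx":0,"ry":0,"rz":0,"hand":0.2},{"x":0,"y":0,"z":0,"rx":0,"ry":0,"rz":0,"hand":0.2},{"x":0,"y":0,"z":0,"rx":0,"ry":0,"rz":0,"hand":0.2}])

```text
time_s: 3.43
tool_pos: [0.5891, -0.119, 0.4047]
tcp_rot: [[-0.984, -0.176, -0.0], [-0.176, 0.984, -0.0], [0.0, -0.0, -1.0]]
wrist_force: [-0.7, -0.0, 0.9]
finger_gap: 0.599
grip_force: 0.0
```

Run:
```python
from cell import env
import cv2,json,numpy as np
m=env.camera_model("wrist");json.dump({k:np.array(v).tolist() for k,v in m.items()},open("w1.json","w"))
cv2.imwrite("pics/w1.png",env.camera("wrist")[:,:,::-1])
```

```text
(no output)
```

View pics/w1.png

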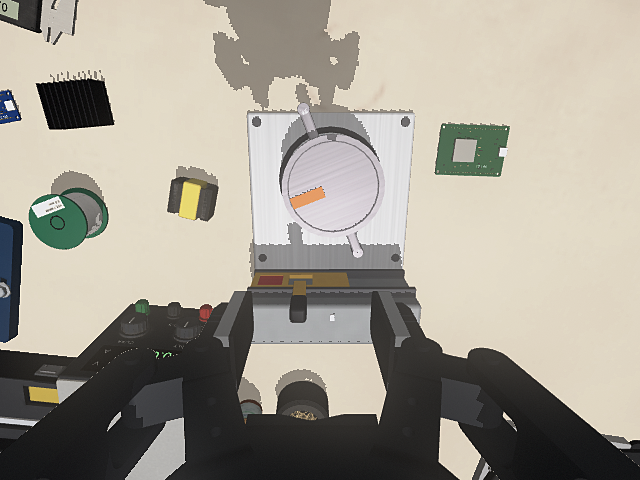

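The wrist view shows the plate's rear corners at (248,112) and (413,111), the knob top near (298,312), and the ear tips near (304,108) and (357,252).

Run:
```python
from h import *
import json
m=json.load(open("w1.json"))
P=np.array([[-64,82,8],[-64,-82,8],[97.5,-30,113],[0,0,64]])/1000
S=np.array([[413,111],[248,112],[298,314],[336,185]])
f=lambda p:(proj(m,st(p,P))-S).ravel()
r=least_squares(f,[.558,-.111,.17]);p=r.x;print(p,np.degrees(p[2]));print(f(p).reshape(-1,2).round(1))
e1,e2=onplane(m,(304,108),.049),onplane(m,(357,252),.049)
d=e2-e1;print("ears",e1,e2,np.hypot(*d[:2]),"tin yaw",np.degrees(np.arctan2(d[1],d[0]))-90,"mid",(e1+e2)/2)
s1,s2=onplane(m,(325,192),.064),onplane(m,(292,202),.064);print("stripe",np.degrees(np.arctan2(*(s2-s1)[1::-1])))
print("knob",st(p,P)[2],"knob direct",onplane(m,(298,312),.113))
print("camera pos",-np.array(m['R']).T@m['t'])
```

```text
[ 0.56075857 -0.10437338  0.17996926] 10.311479188164359
[[ 3.9 -1.1]
 [-2.2 -1.4]
 [ 0.7  1.6]
 [-2.2  1.3]]
ears [ 0.50199389 -0.14086259  0.049     ] [ 0.62104075 -0.06887702  0.049     ] 0.13911893625409336 tin yaw -58.83937605518835 mid [ 0.56151732 -0.1048698   0.049     ]
stripe -62.84437835039786
knob [ 0.66205385 -0.11643642  0.113     ] knob direct [ 0.65894329 -0.11750893  0.113     ]
camera pos [ 0.51465982 -0.13213828  0.37276901]
```

Call:
servo_tool(targets=[{"x":-0.94,"y":-0.14,"z":0,"rx":0,"ry":0,"rz":0,"hand":0.2},{"x":-0.94,"y":-0.14,"z":0,"rx":0,"ry":0,"rz":0,"hand":0.2},{"x":-0.94,"y":-0.14,"z":0,"rx":0,"ry":0,"rz":0,"hand":0.2},{"x":0,"y":0,"z":0.95,"rx":0,"ry":0,"rz":0,"hand":0.2},{"x":0,"y":0,"z":0.95,"rx":0,"ry":0,"rz":0,"hand":0.2},{"x":0,"y":0,"z":0.95,"rx":0,"ry":0,"rz":0,"hand":0.2},{"x":0,"y":0,"z":0.95,"rx":0,"ry":0,"rz":0,"hand":0.2},{"x":0,"y":0,"z":0.95,"rx":0,"ry":0,"rz":0,"hand":0.2},{"x":0,"y":0,"z":0.95,"rx":0,"ry":0,"rz":0,"hand":0.2},{"x":0,"y":0,"z":0,"rx":0,"ry":0,"rz":0,"hand":0.2}])

```text
time_s: 4.32
tool_pos: [0.6594, -0.1168, 0.258]
tcp_rot: [[-0.984, -0.177, -0.006], [-0.177, 0.984, 0.001], [0.006, 0.002, -1.0]]
wrist_force: [-1.6, 0.0, 0.2]
finger_gap: 0.603
grip_force: 0.0
```

Run:
```python
from cell import env
import cv2,json,numpy as np
print(env.observe()['tool_pos'],env.observe()['wrist_force'])
m=env.camera_model("wrist");json.dump({k:np.array(v).tolist() for k,v in m.items()},open("w2.json","w"))
cv2.imwrite("pics/w2.png",env.camera("wrist")[:,:,::-1])
```

```text
[ 0.65936734 -0.11682084  0.258024  ] [-1.5810414   0.01702479  0.24912257]
```

View pics/w2.png

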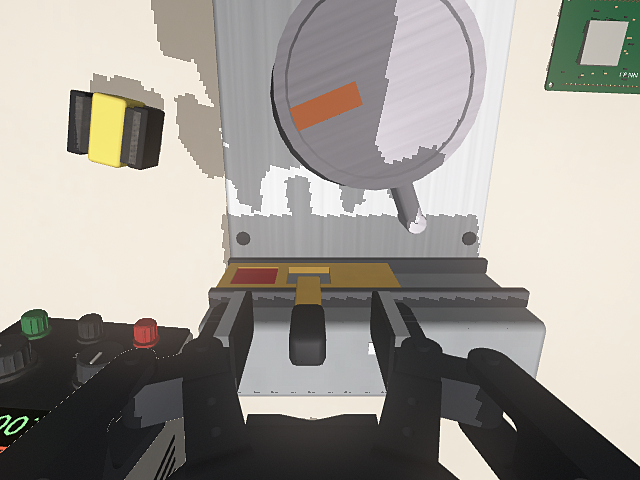

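The knob (top about (308,345)) is centred between the open fingers (inner edges about 248 and 375). I'll close on it.

Call:
servo_tool(targets=[{"x":0,"y":0,"z":-0.1,"rx":0,"ry":0,"rz":0,"hand":-0.5},{"x":0,"y":0,"z":0,"rx":0,"ry":0,"rz":0,"hand":-0.5},{"x":0,"y":0,"z":0,"rx":0,"ry":0,"rz":0,"hand":-0.5},{"x":0,"y":0,"z":0,"rx":0,"ry":0,"rz":0,"hand":-0.5},{"x":0,"y":0,"z":0,"rx":0,"ry":0,"rz":0,"hand":-0.6},{"x":0,"y":0,"z":0,"rx":0,"ry":0,"rz":0,"hand":-0.7},{"x":0,"y":0,"z":0,"rx":0,"ry":0,"rz":0,"hand":-0.8},{"x":0,"y":0,"z":0,"rx":0,"ry":0,"rz":0,"hand":-0.8},{"x":0,"y":0,"z":0,"rx":0,"ry":0,"rz":0,"hand":-0.8},{"x":0,"y":0,"z":0,"rx":0,"ry":0,"rz":0,"hand":-0.8}])

```text
time_s: 5.2
tool_pos: [0.6605, -0.1177, 0.2656]
tcp_rot: [[-0.984, -0.177, 0.001], [-0.177, 0.984, -0.001], [-0.001, -0.002, -1.0]]
wrist_force: [-1.0, -5.0, 6.7]
finger_gap: 0.148
grip_force: 59.2
```

Call:
servo_tool(targets=[{"x":0,"y":0.2,"z":0,"rx":0,"ry":0,"rz":0,"hand":-0.8},{"x":0,"y":0.2,"z":0,"rx":0,"ry":0,"rz":0,"hand":-0.8},{"x":0,"y":0.2,"z":0,"rx":0,"ry":0,"rz":0,"hand":-0.8},{"x":0,"y":0.2,"z":0,"rx":0,"ry":0,"rz":0,"hand":-0.8},{"x":0,"y":0.2,"z":0,"rx":0,"ry":0,"rz":0,"hand":-0.8},{"x":0,"y":0.2,"z":0,"rx":0,"ry":0,"rz":0,"hand":-0.8},{"x":0,"y":0,"z":0,"rx":0,"ry":0,"rz":0,"hand":-0.8},{"x":0,"y":0,"z":0,"rx":0,"ry":0,"rz":0,"hand":-0.8},{"x":0,"y":0,"z":0,"rx":0,"ry":0,"rz":0,"hand":-0.8},{"x":0,"y":0,"z":0,"rx":0,"ry":0,"rz":0,"hand":-0.8}])

```text
time_s: 6.03
tool_pos: [0.6551, -0.0876, 0.2656]
tcp_rot: [[-0.984, -0.177, 0.001], [-0.177, 0.984, -0.0], [-0.001, -0.001, -1.0]]
wrist_force: [-1.2, -1.5, 8.4]
finger_gap: 0.15
grip_force: 59.9
```

Call:
servo_tool(targets=[{"x":0,"y":0,"z":0,"rx":0,"ry":0,"rz":0,"hand":-0.2},{"x":0,"y":0,"z":0,"rx":0,"ry":0,"rz":0,"hand":-0.2},{"x":0,"y":0,"z":0,"rx":0,"ry":0,"rz":0,"hand":-0.2},{"x":0,"y":0,"z":0,"rx":0,"ry":0,"rz":0,"hand":-0.2},{"x":0,"y":0,"z":0,"rx":0,"ry":0,"rz":0,"hand":-0.2},{"x":0,"y":0,"z":-0.8,"rx":0,"ry":0,"rz":0,"hand":-0.2},{"x":0,"y":0,"z":-0.8,"rx":0,"ry":0,"rz":0,"hand":-0.2},{"x":0,"y":0,"z":-0.8,"rx":0,"ry":0,"rz":0,"hand":-0.2},{"x":0.9,"y":-0.13,"z":0,"rx":0,"ry":0,"rz":0,"hand":-0.2},{"x":0.9,"y":-0.13,"z":0,"rx":0,"ry":0,"rz":0,"hand":-0.2}])

```text
time_s: 6.87
tool_pos: [0.6115, -0.1015, 0.3254]
tcp_rot: [[-0.984, -0.178, 0.002], [-0.178, 0.984, 0.0], [-0.002, -0.0, -1.0]]
wrist_force: [0.6, -1.0, -1.0]
finger_gap: 0.4
grip_force: 0.0
```

Call:
servo_tool(targets=[{"x":0.9,"y":-0.13,"z":0,"rx":0,"ry":0,"rz":0,"hand":-0.2},{"x":0.9,"y":-0.13,"z":0,"rx":0,"ry":0,"rz":0,"hand":-0.2},{"x":0.9,"y":-0.13,"z":0,"rx":0,"ry":0,"rz":0,"hand":-0.2},{"x":0.9,"y":-0.13,"z":0,"rx":0,"ry":0,"rz":0,"hand":-0.2},{"x":0.9,"y":-0.13,"z":0,"rx":0,"ry":0,"rz":0,"hand":-0.2},{"x":0,"y":0,"z":0,"rx":0,"ry":0,"rz":-1,"hand":-0.2},{"x":0,"y":0,"z":0,"rx":0,"ry":0,"rz":-1,"hand":-0.2},{"x":0,"y":0,"z":0,"rx":0,"ry":0,"rz":-1,"hand":-0.2},{"x":0,"y":0,"z":0,"rx":0,"ry":0,"rz":-1,"hand":-0.2},{"x":0,"y":0,"z":0,"rx":0,"ry":0,"rz":-0.2,"hand":-0.2}])

```text
time_s: 7.7
tool_pos: [0.504, -0.1379, 0.3248]
tcp_rot: [[-0.853, -0.522, 0.0], [-0.522, 0.853, -0.0], [-0.0, -0.0, -1.0]]
wrist_force: [-0.6, -0.0, -0.1]
finger_gap: 0.402
grip_force: 0.0
```

Run:
```python
from cell import env
import cv2,json,numpy as np
s=env.observe();print(s['tool_pos'],s['joint_positions'])
m=env.camera_model("wrist");json.dump({k:np.array(v).tolist() for k,v in m.items()},open("w3.json","w"))
cv2.imwrite("pics/w3.png",env.camera("wrist")[:,:,::-1])
```

```text
[ 0.5040075  -0.1379301   0.32475502] [ 0.40371005  0.76068276 -0.36556172  1.76993355  0.40017941  0.68491075
  1.93687636]
```

View pics/w3.png

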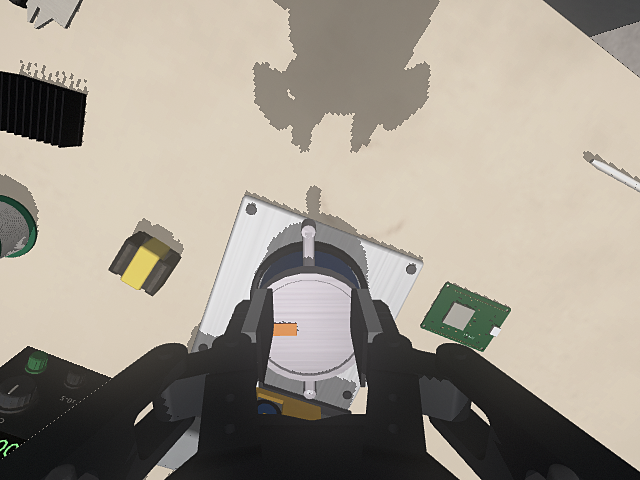

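The ears are in line with the tool's x axis in the picture, at (308,228) and (310,390), so the tool is lined up. Joint 7 would run out partway round the arc, so I'll flip the tool by a half turn first.

Call:
servo_tool(targets=[{"x":0,"y":0,"z":0,"rx":0,"ry":0,"rz":1,"hand":-0.2},{"x":0,"y":0,"z":0,"rx":0,"ry":0,"rz":1,"hand":-0.2},{"x":0,"y":0,"z":0,"rx":0,"ry":0,"rz":1,"hand":-0.2},{"x":0,"y":0,"z":0,"rx":0,"ry":0,"rz":1,"hand":-0.2},{"x":0,"y":0,"z":0,"rx":0,"ry":0,"rz":1,"hand":-0.2},{"x":0,"y":0,"z":0,"rx":0,"ry":0,"rz":1,"hand":-0.2},{"x":0,"y":0,"z":0,"rx":0,"ry":0,"rz":1,"hand":-0.2},{"x":0,"y":0,"z":0,"rx":0,"ry":0,"rz":1,"hand":-0.2},{"x":0,"y":0,"z":0,"rx":0,"ry":0,"rz":1,"hand":-0.2},{"x":0,"y":0,"z":0,"rx":0,"ry":0,"rz":1,"hand":-0.2}])

```text
time_s: 8.58
tool_pos: [0.5041, -0.1377, 0.3248]
tcp_rot: [[-0.944, 0.329, 0.0], [0.329, 0.944, -0.0], [-0.0, -0.0, -1.0]]
wrist_force: [0.3, -0.0, -0.4]
finger_gap: 0.4
grip_force: 0.0
```

Call:
servo_tool(targets=[{"x":0,"y":0,"z":0,"rx":0,"ry":0,"rz":1,"hand":-0.2},{"x":0,"y":0,"z":0,"rx":0,"ry":0,"rz":1,"hand":-0.2},{"x":0,"y":0,"z":0,"rx":0,"ry":0,"rz":1,"hand":-0.2},{"x":0,"y":0,"z":0,"rx":0,"ry":0,"rz":1,"hand":-0.2},{"x":0,"y":0,"z":0,"rx":0,"ry":0,"rz":1,"hand":-0.2},{"x":0,"y":0,"z":0,"rx":0,"ry":0,"rz":1,"hand":-0.2},{"x":0,"y":0,"z":0,"rx":0,"ry":0,"rz":1,"hand":-0.2},{"x":0,"y":0,"z":0,"rx":0,"ry":0,"rz":1,"hand":-0.2},{"x":0,"y":0,"z":0,"rx":0,"ry":0,"rz":1,"hand":-0.2},{"x":0,"y":0,"z":0,"rx":0,"ry":0,"rz":1,"hand":-0.2}])

```text
time_s: 9.42
tool_pos: [0.5041, -0.1377, 0.3248]
tcp_rot: [[-0.355, 0.935, 0.001], [0.935, 0.355, -0.0], [-0.0, 0.0, -1.0]]
wrist_force: [-0.2, 0.4, 0.2]
finger_gap: 0.399
grip_force: 0.0
```

Call:
servo_tool(targets=[{"x":0,"y":0,"z":0,"rx":0,"ry":0,"rz":1,"hand":-0.2},{"x":0,"y":0,"z":0,"rx":0,"ry":0,"rz":1,"hand":-0.2},{"x":0,"y":0,"z":0,"rx":0,"ry":0,"rz":1,"hand":-0.2},{"x":0,"y":0,"z":0,"rx":0,"ry":0,"rz":1,"hand":-0.2},{"x":0,"y":0,"z":0,"rx":0,"ry":0,"rz":1,"hand":-0.2},{"x":0,"y":0,"z":0,"rx":0,"ry":0,"rz":1,"hand":-0.2},{"x":0,"y":0,"z":0,"rx":0,"ry":0,"rz":1,"hand":-0.2},{"x":0,"y":0,"z":0,"rx":0,"ry":0,"rz":1,"hand":-0.2},{"x":0,"y":0,"z":0,"rx":0,"ry":0,"rz":1,"hand":-0.2},{"x":0,"y":0,"z":0,"rx":0,"ry":0,"rz":1,"hand":-0.2}])

```text
time_s: 10.25
tool_pos: [0.5042, -0.1377, 0.3249]
tcp_rot: [[0.488, 0.873, 0.001], [0.873, -0.488, -0.0], [0.0, 0.001, -1.0]]
wrist_force: [-0.3, 0.1, 0.6]
finger_gap: 0.405
grip_force: 0.0
```

Call:
servo_tool(targets=[{"x":0,"y":0,"z":0,"rx":0,"ry":0,"rz":1,"hand":-0.2},{"x":0,"y":0,"z":0,"rx":0,"ry":0,"rz":1,"hand":-0.2},{"x":0,"y":0,"z":0,"rx":0,"ry":0,"rz":1,"hand":-0.2},{"x":0,"y":0,"z":0,"rx":0,"ry":0,"rz":1,"hand":-0.2},{"x":0,"y":0,"z":0,"rx":0,"ry":0,"rz":1,"hand":-0.2},{"x":0,"y":0,"z":0,"rx":0,"ry":0,"rz":1,"hand":-0.2},{"x":0,"y":0,"z":0,"rx":0,"ry":0,"rz":0,"hand":-0.2},{"x":0,"y":0,"z":0.5,"rx":0,"ry":0,"rz":0,"hand":-0.2},{"x":0,"y":0,"z":0.5,"rx":0,"ry":0,"rz":0,"hand":-0.2},{"x":0,"y":0,"z":0,"rx":0,"ry":0,"rz":0,"hand":-0.2}])

```text
time_s: 11.08
tool_pos: [0.5039, -0.1375, 0.2983]
tcp_rot: [[0.854, 0.52, -0.002], [0.52, -0.854, 0.0], [-0.001, -0.001, -1.0]]
wrist_force: [0.1, 0.0, -0.8]
finger_gap: 0.403
grip_force: 0.0
```

Call:
servo_tool(targets=[{"x":0,"y":0,"z":0.6,"rx":0,"ry":0,"rz":0,"hand":-0.2},{"x":0,"y":0,"z":0.6,"rx":0,"ry":0,"rz":0,"hand":-0.2},{"x":0,"y":0,"z":0.6,"rx":0,"ry":0,"rz":0,"hand":-0.2},{"x":0,"y":0,"z":0.6,"rx":0,"ry":0,"rz":0,"hand":-0.2},{"x":0,"y":0,"z":0.6,"rx":0,"ry":0,"rz":0,"hand":-0.2},{"x":0,"y":0,"z":0.6,"rx":0,"ry":0,"rz":0,"hand":-0.2},{"x":0,"y":0,"z":0.1,"rx":0,"ry":0,"rz":0,"hand":-0.55},{"x":0,"y":0,"z":0,"rx":0,"ry":0,"rz":0,"hand":-0.55},{"x":0,"y":0,"z":0,"rx":0,"ry":0,"rz":0,"hand":-0.55},{"x":0,"y":0,"z":0,"rx":0,"ry":0,"rz":0,"hand":-0.55}])

```text
time_s: 11.92
tool_pos: [0.5043, -0.1379, 0.2082]
tcp_rot: [[0.855, 0.519, 0.001], [0.519, -0.855, -0.0], [0.001, 0.001, -1.0]]
wrist_force: [-0.4, -0.4, 1.0]
finger_gap: 0.227
grip_force: 0.0
```

Call:
servo_tool(targets=[{"x":0,"y":0.16,"z":0,"rx":0,"ry":0,"rz":-0.7,"hand":-0.55},{"x":0,"y":0.16,"z":0,"rx":0,"ry":0,"rz":-0.7,"hand":-0.55},{"x":0,"y":0.16,"z":0,"rx":0,"ry":0,"rz":-0.7,"hand":-0.55},{"x":0,"y":0.16,"z":0,"rx":0,"ry":0,"rz":-0.7,"hand":-0.55},{"x":0,"y":0.16,"z":0,"rx":0,"ry":0,"rz":-0.7,"hand":-0.55},{"x":0,"y":0.16,"z":0,"rx":0,"ry":0,"rz":-0.7,"hand":-0.55},{"x":0,"y":0.16,"z":0,"rx":0,"ry":0,"rz":-0.7,"hand":-0.55},{"x":0,"y":0.16,"z":0,"rx":0,"ry":0,"rz":-0.7,"hand":-0.55},{"x":0,"y":0.16,"z":0,"rx":0,"ry":0,"rz":-0.7,"hand":-0.55},{"x":0,"y":0.16,"z":0,"rx":0,"ry":0,"rz":-0.7,"hand":-0.55}])

```text
time_s: 12.75
tool_pos: [0.5328, -0.1648, 0.2081]
tcp_rot: [[0.4, 0.916, -0.0], [0.916, -0.4, -0.0], [-0.0, -0.0, -1.0]]
wrist_force: [-2.3, 1.3, 1.7]
finger_gap: 0.229
grip_force: 1.4
```

```bash
cat > q.py <<'E'
from cell import env
import numpy as np
s=env.observe();R=s['tcp_rot'];d=s['tool_pos'][:2]-np.array([.559,-.105])
print("r",np.hypot(*d),"ang",np.degrees(np.arctan2(d[1],d[0])),"toolx+180",np.degrees(np.arctan2(-R[1][0],-R[0][0])),s['wrist_force'],s['joint_positions'])
E
python3 q.py
```

```text
r 0.06528828575198227 ang -113.64505642463664 toolx+180 -113.5925214948125 [-2.30339986  1.33959438  1.68226217] [ 0.11009229  0.99756408  0.26131381  1.72280158 -0.48268621  0.48554177
  0.27638619]
```

Call:
servo_tool(targets=[{"x":0.01,"y":0.155,"z":0,"rx":0,"ry":0,"rz":-0.68,"hand":-0.55},{"x":0.01,"y":0.155,"z":0,"rx":0,"ry":0,"rz":-0.68,"hand":-0.55},{"x":0.01,"y":0.155,"z":0,"rx":0,"ry":0,"rz":-0.68,"hand":-0.55},{"x":0.01,"y":0.155,"z":0,"rx":0,"ry":0,"rz":-0.68,"hand":-0.55},{"x":0.01,"y":0.155,"z":0,"rx":0,"ry":0,"rz":-0.68,"hand":-0.55},{"x":0.01,"y":0.155,"z":0,"rx":0,"ry":0,"rz":-0.68,"hand":-0.55},{"x":0.01,"y":0.155,"z":0,"rx":0,"ry":0,"rz":-0.68,"hand":-0.55},{"x":0.01,"y":0.155,"z":0,"rx":0,"ry":0,"rz":-0.68,"hand":-0.55},{"x":0.01,"y":0.155,"z":0,"rx":0,"ry":0,"rz":-0.68,"hand":-0.55},{"x":0,"y":0.155,"z":0,"rx":0,"ry":0,"rz":-0.68,"hand":-0.55}])

```text
time_s: 13.58
tool_pos: [0.5705, -0.1693, 0.208]
tcp_rot: [[-0.18, 0.984, -0.001], [0.984, 0.18, -0.003], [-0.002, -0.002, -1.0]]
wrist_force: [-5.9, -7.3, 1.6]
finger_gap: 0.225
grip_force: 3.5
```

```bash
python3 q.py
```

```text
r 0.06530700591674445 ang -79.85089134997548 toolx+180 -79.65370496012868 [-5.87337645 -7.27584811  1.64760533] [ 0.16010367  1.01906705  0.15270828  1.5776927  -0.2394384   0.56377942
  0.62475356]
```

Call:
servo_tool(targets=[{"x":0,"y":0,"z":0,"rx":0,"ry":0,"rz":0,"hand":-0.65},{"x":0,"y":0,"z":0,"rx":0,"ry":0,"rz":0,"hand":-0.7},{"x":0,"y":0,"z":0,"rx":0,"ry":0,"rz":0,"hand":-0.75},{"x":0,"y":0,"z":0,"rx":0,"ry":0,"rz":0,"hand":-0.75},{"x":0,"y":0,"z":0,"rx":0,"ry":0,"rz":0,"hand":-0.75},{"x":0,"y":0,"z":0,"rx":0,"ry":0,"rz":0,"hand":-0.75},{"x":0,"y":0,"z":0,"rx":0,"ry":0,"rz":0,"hand":-0.2},{"x":0,"y":0,"z":0,"rx":0,"ry":0,"rz":0,"hand":-0.2},{"x":0,"y":0,"z":0,"rx":0,"ry":0,"rz":0,"hand":-0.2},{"x":0,"y":0,"z":0,"rx":0,"ry":0,"rz":0,"hand":-0.2}])

```text
time_s: 14.42
tool_pos: [0.5711, -0.1679, 0.2073]
tcp_rot: [[-0.178, 0.984, 0.0], [0.984, 0.178, 0.0], [0.0, 0.0, -1.0]]
wrist_force: [0.2, 0.3, -0.1]
finger_gap: 0.402
grip_force: 0.0
```

Call:
servo_tool(targets=[{"x":0,"y":0,"z":-0.5,"rx":0,"ry":0,"rz":0,"hand":-0.2},{"x":0,"y":0,"z":-0.8,"rx":0,"ry":0,"rz":0,"hand":-0.2},{"x":0,"y":0,"z":-0.8,"rx":0,"ry":0,"rz":0,"hand":-0.2},{"x":0,"y":0,"z":-0.8,"rx":0,"ry":0,"rz":0,"hand":-0.2},{"x":0,"y":0,"z":-0.8,"rx":0,"ry":0,"rz":0,"hand":-0.2},{"x":-0.9,"y":0,"z":-0.8,"rx":0,"ry":0,"rz":0,"hand":-0.2},{"x":-0.9,"y":0,"z":-0.8,"rx":0,"ry":0,"rz":0,"hand":-0.2},{"x":-0.9,"y":0,"z":-0.8,"rx":0,"ry":0,"rz":0,"hand":-0.2},{"x":0,"y":0,"z":0,"rx":0,"ry":0,"rz":0,"hand":-0.2},{"x":0,"y":0,"z":0,"rx":0,"ry":0,"rz":0,"hand":-0.2}])

```text
time_s: 15.25
tool_pos: [0.5827, -0.2354, 0.3612]
tcp_rot: [[-0.176, 0.984, 0.002], [0.984, 0.176, -0.001], [-0.001, 0.002, -1.0]]
wrist_force: [0.2, 0.5, 0.5]
finger_gap: 0.397
grip_force: 0.0
```

Run:
```python
from cell import env
import cv2,json,numpy as np
print(env.observe()['tool_pos'])
m=env.camera_model("wrist");json.dump({k:np.array(v).tolist() for k,v in m.items()},open("w4.json","w"))
cv2.imwrite("pics/w4.png",env.camera("wrist")[:,:,::-1])
a=env.camera("scene")[225:355,325:495,::-1]
cv2.imwrite("pics/s4.png",cv2.resize(a,None,fx=4.5,fy=4.5,interpolation=cv2.INTER_CUBIC))
```

```text
[ 0.58269249 -0.23544719  0.36121907]
```

View pics/w4.png

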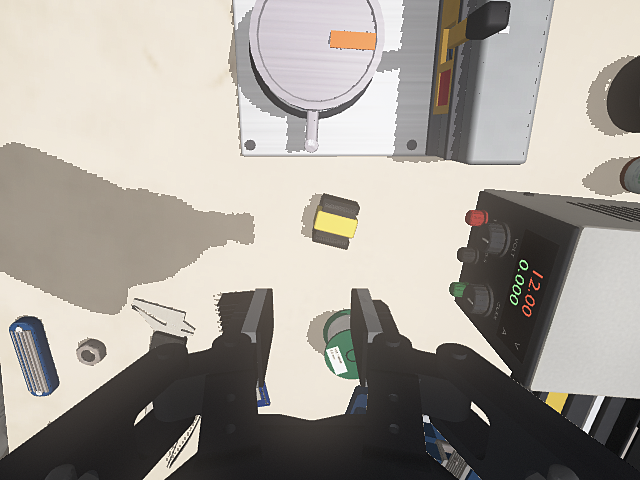

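View pics/s4.png

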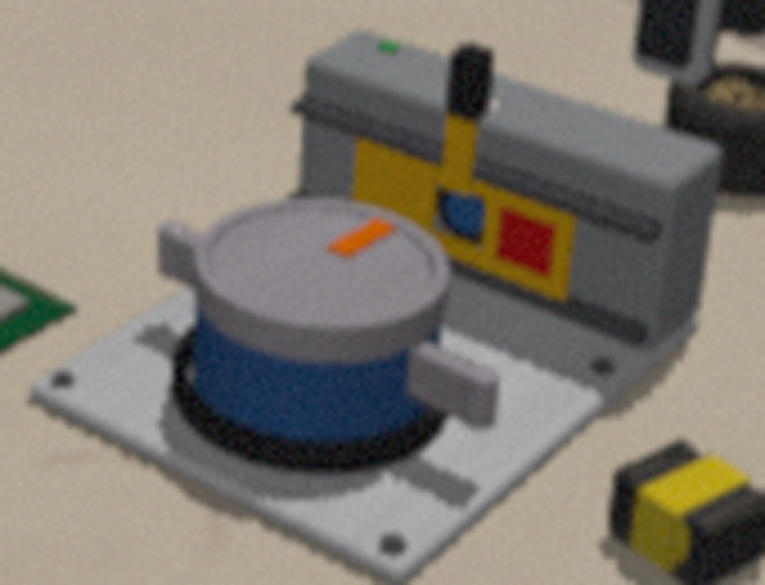

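The tin sits flat. Its stripe, (331,39) to (376,41), lies within about 3° of the line through the plate's screws, (250,145) to (412,145). The shutter's open hole is over the port, and the arm is clear of everything.

```bash
python3 -c "
from cell import env
print(env.finish_job())"
```

```text
the job is handed in; nothing more can be done
None
```

I handed the job in at about 15 s of the 48 s: the shutter is on its open hole, the bar-code faces the port to within about 3° by the last pictures, the tin sits flat in its nest and nothing around it was touched; the judge's verdict was not shown.

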